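# Feed a toy car wheel down the chute to the escapement stop

## Robot

A 7-joint arm with a two-finger parallel gripper is mounted at the origin on the work surface. World frame = base frame: x ahead of the robot, y to its left, z up, the work surface at z = 0. Lengths are in m, angles in rad, forces in N, time in s.
With the tool pointing down it reaches from about 0.375 to 0.925 m from the base axis. Payload 3.1 kg.
Tool frame: the origin (TCP) lies at the very end of the fingers, on their centre line; the grasp point (between the pads) lies 19 mm behind it; y points along the fingers, x is the direction in which the jaws open and shut, and the axes are right-handed (so a half turn about y gives the same grasp; the last joint's range is limited). The gripper opens to 85 mm and grips with 20 to 120 N. Pads are 22 mm wide; open, the fingers measure 114 mm over their backs; the gripper's body (76 mm by 85 mm) begins 54 mm behind the grasp point. The pads swing forward as they close: fully open they stand 13 mm farther back than shut.
Start: joints at [-1.441, 0.383, 0.044, 1.598, -0.018, 1.161, -0.05], TCP at [0.147, 0.633, 0.231] pointing down, gripper open.
Joint ranges: [-2.61, 2.61], [-0.41, 2.15], [-1.48, 1.57], [0, 2.5], [-1.57, 4.71], [0.05, 1.97], [-2.85, 2.85]. Speed limits (rad/s): [2.79, 2.79, 3.14, 3.14, 3.14, 3.14, 3.14].

## Interface

Orientations are given as a unit quaternion [x, y, z, w].
In Python, from station import read_state, grab_frame, sign_off gives the robot as it stands.
- The arm moves only by the tool send_rows, never from a script. Its argument "deltas" is a list of rows, each a list of 3 entries, a list of its own where there are three numbers: the shift along the tool's x, y, z in cm, then the turn about the tool's y in rad, then the opening, from 0 (shut) to 1 (fully open). In form: [[[x, y, z], roll, claw], ...]. A call has 1 to 20 rows; each row is the pose to reach, as a shift and turn from the pose commanded when the call began, along the tool's axes at that moment; what a row does not reach only later rows make up. A row lasts 1/10 s, in which the tool goes at most 50 mm and 8.59 degrees, less where a joint would pass 70% of its speed; a pose out of reach is approached as far as the arm can. A call with a gripper value outside its range is refused whole. The fingers move at their own pace and stop on an object; the grip force is fixed at half the most. Time passes only in rows, so rows that repeat a pose let the fingers close. It gives the time, the measured TCP pose, the force and the opening at its end, in the units of the state.
- read_state(): the state, without advancing time (a new reading comes with each control period).
- grab_frame(name): name is "scene" or "top"; returns a dict with "frame" (420x560x3 uint8, red, green, blue), "z_map" (420x560 float32, m along the optical axis (not along the pixel's ray), 0 where there is no reading), "fov_y" (degrees; the focal length in pixels is half the picture's height over the tangent of half this angle, whatever the lens; pixels are square), "cx", "cy" (the principal point, pixels), "dist" ([k1, k2, p1, p2, k3] as OpenCV has them; the pictures are not rectified), "R" (3x3) and "t" (3): a world point X has camera coordinates R X + t. Camera axes: x right, y down, z forward; pixel columns grow to the right and rows downward; lengths in m; the calibration is good to about 2 mm. A picture is of the moment at which its call begins.
- sign_off(): hands the job in, once; it reports no verdict.
The state is a dict: "time_s": time; "joint_pos": joint angles; "dq": joint speeds; "joint_efforts": joint torques, N m; "tool_pos": TCP position; "eef_rot": TCP orientation; "wrist_force": force on the tool from outside, world axes, zero at the start; "torque": the same for the moment, N m; "gripper_width": finger opening in m.
Only numpy, scipy, OpenCV 4.12 (cv2) and the standard library are available. Lean on these libraries where they do the work, as an engineer would, in place of code of your own. Each camera call takes 0.05 s, during which the arm holds its last target.

## Task

Pick up the loose wide wheel, lay it flat in the open mouth at the top of the sloped chute and let go of it there. Then push it down the trough with the gripper, past the sprung side pawl, until it is pressed snugly home against the escapement stop with the stop's sprung buffer pushed in; feel for the stop and press gently, because it must never take more than 15 N. Leave the wheel resting against the stop with the gripper clear, and the other things on the bench where they are.

Things in the scene. Friction and masses are not known exactly. Their poses are not given: they have to be found in the camera images.
- wide_wheel: The one loose wide wheel, to be fed: black rubber tyre, grey five-hole hub, diameter 56 mm, 24 mm thick, 60 to 119 g, lying flat on the bench. Origin: centre of its underside; z along its axle. Either face may be up. (A second wide wheel is already fitted on the red chassis and is not meant.)
- narrow_wheel_a: Black rubber road wheel with a grey hub, lying flat; origin at the centre of its underside, z up its axle. Diameter 44 mm, 14 mm thick: too small, leave it alone.
- narrow_wheel_b: Black rubber road wheel with a grey hub, lying flat; origin at the centre of its underside, z up its axle. Diameter 44 mm, 14 mm thick: too small, leave it alone.
- chute: Stand of the wheel feed chute, fixed to the bench, 320 x 130 mm foot; origin at the foot's centre on the bench top, x the level direction in which the chute runs downhill, z up.
- channel: Sloped trough of the chute, 300 mm long, falling 0.25 rad (14 deg). Origin: on the steel floor's upper surface, centre line, at the upper open end; x down the slope, y across, z square to the floor. Walls 28 mm high, 4 mm thick; 80 mm apart for x 0 to 90 mm, narrowing until 130 mm, then 61 mm apart. A wheel laid on the floor stays there: it must be pushed.
- escapement: Aluminium blocks outside the walls carry the stop; same frame as channel. The stop: upright steel plate across the trough under a dark bar (94 mm wide, top 40 mm above the floor, knobs to 52). On its uphill side a black sprung buffer face, 50 mm wide, yields 6 mm up to 3 N, then is rigid. The face stands anywhere from channel x = 225 to 265 mm, clamped anew each time, unmeasured. Limit 15 N.
- chassis: Red plastic toy car chassis, about 205 x 125 x 57 mm, with one wide wheel fitted; a bystander. Origin under its centre.
- steering_wheel: Yellow plastic toy steering wheel, diameter 56 mm, 12 mm high, lying flat; a bystander. Origin under its centre.
- axle: Chrome steel axle rod, diameter 6 mm, 110 mm long along its x, lying on the bench; a bystander.
- screwdriver: Screwdriver lying on the bench; a bystander.
- screw_cup: White plastic cup, 70 mm across, 50 mm high; a bystander. Origin under its centre.
- mouth (a point): Point on the trough floor in the middle of the mouth, channel x = 50 mm, y = 0: the wheel is laid about here. The trough has no wall at its upper end.
- pawl_at (a point): Point on the trough floor beside the sprung pawl, channel x = 165 mm, y = 0. The pawl is a round black pin, 16 mm across, 26 mm high, standing 8 mm out of the +y wall (53 mm left free). Pushing the wheel on moves it aside at a push of about 3 to 8 N; it springs back once the wheel's centre is past. The finger behind the wheel can pass it.
Things that resemble listed ones, but are neither listed nor needed, are in the scene too. Leave any pink look-alike of the wide_wheel alone.

How it is judged:
By the outcome, as a careful person would: the job done as asked, in the order asked, and still so for the second after the job is handed in, with the robot touching nothing.
It also fails if it takes over 67 s, if anything falls off the work surface, if the arm or the gripper's body presses on something with over 40 N, if the wrist force passes 120 N, or if a joint passes its speed limit or range.

## Working session

There is one attempt and no reset: what is moved stays moved. The work goes in short steps, Python scripts to look and compute and a tool call to move; the robot and the scene stay as the last step left them, time stands still between calls to the robot, and variables do not carry over. Pictures are saved under pics/ and viewed, and the job is handed in when it is done.

Besides the shell and the picture viewer there is one more tool, called after ">>>" by a JSON object that holds its "name" and its "arguments". send_rows: Moves the arm, as the interface text tells. Its arguments: {"type":"object","properties":{"deltas":{"type":"array"}},"required":["deltas"]}

```bash
mkdir -p pics; ls; python3 - <<'E'
from station import *
import cv2,numpy as np,json
s=read_state()
for k,v in s.items(): print(k,np.round(v,4).tolist())
for n in("scene","top"):
    f=grab_frame(n); np.savez(f"{n}0.npz",**f)
    cv2.imwrite(f"pics/{n}0.png",f["frame"][:,:,::-1])
    print(n,f["fov_y"],f["cx"],f["cy"],f["dist"],np.round(f["R"],4).tolist(),f["t"],(f["z_map"]>0).mean())
E
```

```text
pics
time_s 0.0
joint_pos [-1.4408, 0.3838, 0.0438, 1.5996, -0.0179, 1.1612, -0.0499]
dq [0.0002, 0.0025, 0.0004, -0.0002, -0.0005, 0.0, 0.0017]
joint_efforts [-0.0001, -43.3459, 1.0244, -24.9509, 0.0106, 0.0112, -0.0]
tool_pos [0.1466, 0.6323, 0.2299]
eef_rot [0.5542, 0.4392, -0.4407, -0.5529]
wrist_force [0.3348, 0.0143, 0.568]
torque [-0.0051, -0.0024, 0.001]
gripper_width 0.0858
scene 45.53774593745664 277.46917757973785 198.10232865906326 [0.03686122 0.         0.         0.         0.        ] [[0.8807, 0.4736, -0.0037], [0.3021, -0.5679, -0.7657], [-0.3647, 0.6732, -0.6432]] [-0.41995033 -0.09881903  1.42661085] 0.9960076530612245
top 52.847674755716575 280.3813659420928 212.03289100966495 [0.0030201 0.        0.        0.        0.       ] [[0.0241, -0.9997, 0.0037], [-0.998, -0.0243, -0.0587], [0.0588, -0.0023, -0.9983]] [-0.00777295  0.5020617   1.01551094] 0.9959778911564626
```

View pics/scene0.png

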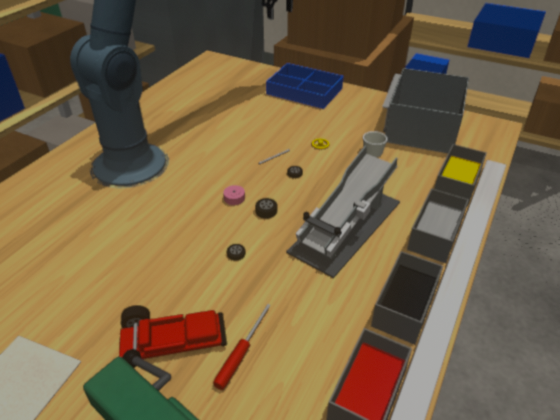

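View pics/top0.png

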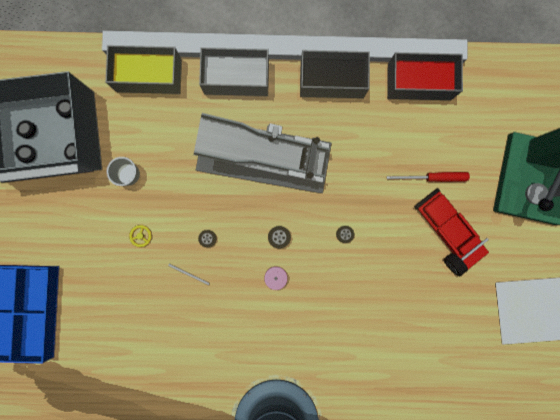

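The top view shows the wide wheel at (279,237) and a pink look-alike at (276,278). The narrow wheels are at (207,238) and (345,234). The chute's mouth is at the left, around (200,140), and its stop is near (315,155). Next I'll measure these.

```bash
cat > h.py <<'E'
import cv2,numpy as np
def K(f):
    h=f["frame"].shape[0]; fl=h/2/np.tan(np.radians(float(f["fov_y"]))/2)
    return np.array([[fl,0,float(f["cx"])],[0,fl,float(f["cy"])],[0,0,1]])
def rays(f,uv):
    uv=np.asarray(uv,float).reshape(-1,1,2)
    n=cv2.undistortPoints(uv,K(f),np.asarray(f["dist"],float)).reshape(-1,2)
    return np.c_[n,np.ones(len(n))]
def onplane(f,uv,z):
    R,t=f["R"],f["t"]; d=rays(f,uv)@R; c=-R.T@t
    return c+d*((z-c[2])/d[:,2])[:,None]
def bydepth(f,uv):
    uv=np.asarray(uv).reshape(-1,2); z=f["z_map"][uv[:,1].astype(int),uv[:,0].astype(int)]
    return (rays(f,uv)*z[:,None]-f["t"])@f["R"]
def proj(f,X):
    rv,_=cv2.Rodrigues(np.asarray(f["R"])); return cv2.projectPoints(np.asarray(X,float).reshape(-1,1,3),rv,np.asarray(f["t"],float),K(f),np.asarray(f["dist"],float))[0].reshape(-1,2)
E
python3 - <<'E'
from h import *
f=dict(np.load("top0.npz")); g=dict(np.load("scene0.npz"))
yy,xx=np.mgrid[0:420,0:560]
P=bydepth(f,np.c_[xx.ravel(),yy.ravel()]).reshape(420,560,3)
np.save("P.npy",P)
# wheel: dark/height mask
for n,F,(x0,x1,y0,y1) in(("top",f,(262,296,220,255)),("scene",g,(250,282,194,222))):
    q,w=np.mgrid[y0:y1,x0:x1]; uv=np.c_[w.ravel(),q.ravel()]
    p=bydepth(F,uv); m=p[:,2]>0.017
    p=p[m]; c,r=cv2.minEnclosingCircle(p[:,:2].astype(np.float32)); print(n,m.sum(),np.median(p[:,2]),p[:,2].max(),c,r,p[:,:2].mean(0))
print("bench z",np.median(P[300:400,100:200,2]))
# chute floor depth
for y in (120,130,140,150,160,170,180):
    print(y,[tuple(np.round(P[y,x],3)) for x in (210,230,250,290)])
c=f["frame"][95:200,185:345]; cv2.imwrite("pics/chute.png",cv2.resize(c[:,:,::-1],None,fx=5,fy=5,interpolation=cv2.INTER_CUBIC))
c=g["frame"][140:270,285:405]; cv2.imwrite("pics/chute_s.png",cv2.resize(c[:,:,::-1],None,fx=4.5,fy=4.5,interpolation=cv2.INTER_CUBIC))
E
```

```text
top 419 0.023987295930346517 1.0432669673056367 (0.4409380257129669, 0.006560720968991518) 0.027746185660362244 [0.44085234 0.00653845]
scene 277 0.022069268004528977 0.8404185911515611 (0.672374427318573, -0.3965696394443512) 0.4886329770088196 [ 0.44575902 -0.00336808]
bench z 0.00017989940962091137
120 [(np.float64(0.699), np.float64(0.167), np.float64(0.11)), (np.float64(0.693), np.float64(0.119), np.float64(0.134)), (np.float64(0.732), np.float64(0.086), np.float64(0.0)), (np.float64(0.735), np.float64(-0.014), np.float64(-0.001))]
130 [(np.float64(0.676), np.float64(0.166), np.float64(0.113)), (np.float64(0.679), np.float64(0.122), np.float64(0.105)), (np.float64(0.679), np.float64(0.077), np.float64(0.107)), (np.float64(0.709), np.float64(-0.015), np.float64(-0.001))]
140 [(np.float64(0.654), np.float64(0.165), np.float64(0.111)), (np.float64(0.657), np.float64(0.122), np.float64(0.1)), (np.float64(0.661), np.float64(0.078), np.float64(0.089)), (np.float64(0.662), np.float64(-0.013), np.float64(0.096))]
150 [(np.float64(0.632), np.float64(0.165), np.float64(0.108)), (np.float6
[... 185 characters left out ...]
0.628), np.float64(0.182), np.float64(0.005)), (np.float64(0.607), np.float64(0.117), np.float64(0.128)), (np.float64(0.611), np.float64(0.075), np.float64(0.112)), (np.float64(0.622), np.float64(-0.015), np.float64(0.062))]
170 [(np.float64(0.602), np.float64(0.18), np.float64(0.01)), (np.float64(0.603), np.float64(0.131), np.float64(0.01)), (np.float64(0.605), np.float64(0.082), np.float64(0.008)), (np.float64(0.595), np.float64(-0.015), np.float64(0.086))]
180 [(np.float64(0.578), np.float64(0.181), np.float64(0.0)), (np.float64(0.579), np.float64(0.131), np.float64(0.002)), (np.float64(0.58), np.float64(0.081), np.float64(0.01)), (np.float64(0.582), np.float64(-0.017), np.float64(0.01))]
```

View pics/chute.png

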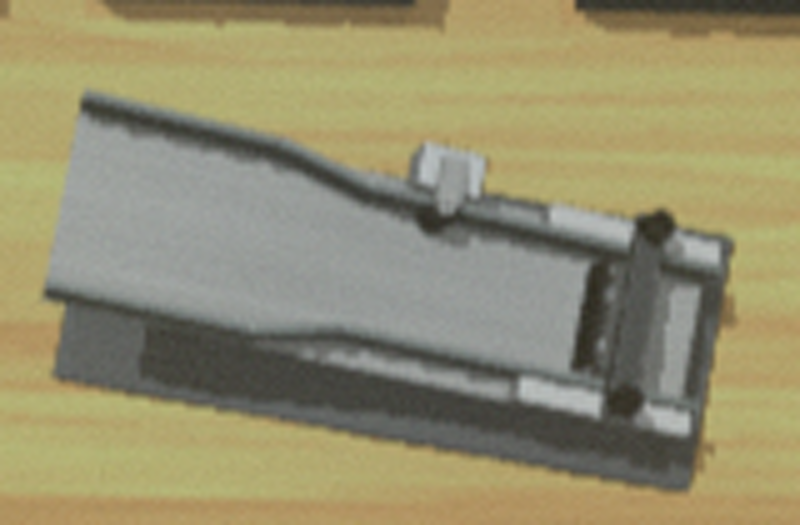

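View pics/chute_s.png

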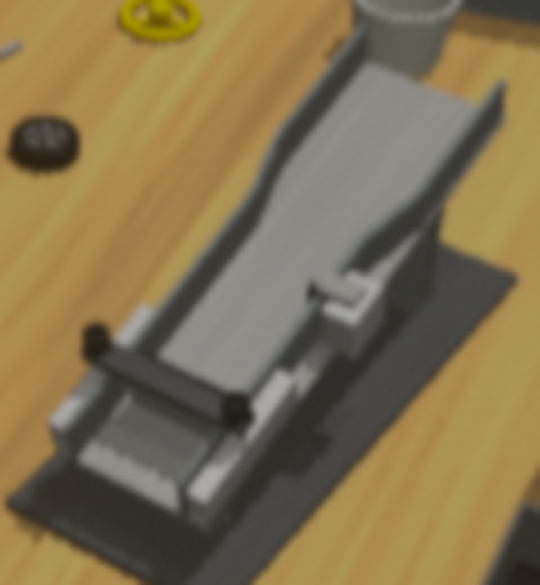

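```bash
python3 - <<'E'
from h import *
f=dict(np.load("top0.npz")); P=np.load("P.npy")
# floor region polygon (crop px)
poly=np.array([[90,140],[290,175],[400,225],[570,255],[550,355],[340,320],[240,310],[70,280]])/5+[185,95]
m=np.zeros((420,560),np.uint8); cv2.fillPoly(m,[poly.astype(np.int32)],1)
p=P[m>0]; print(len(p))
for _ in range(5):
    A=np.c_[p[:,:2],np.ones(len(p))]; c=np.linalg.lstsq(A,p[:,2],rcond=None)[0]; r=p[:,2]-A@c; p=p[abs(r)<max(.003,1.5*r.std())]
print("plane",c,r.std(),len(p),"slope",np.arctan(np.hypot(*c[:2])),"dir yaw",np.degrees(np.arctan2(-c[1],-c[0])))
yaw=np.arctan2(-c[1],-c[0])
# height above plane w/ fixed .25 slope
n=np.array([-c[0],-c[1],1]);n/=np.linalg.norm(n)
H=(P[...,2]-(P[...,0]*c[0]+P[...,1]*c[1]+c[2]))*n[2]
reg=np.zeros((420,560),np.uint8); cv2.fillPoly(reg,[(np.array([[30,80],[740,230],[700,440],[30,310]])/5+[185,95]).astype(np.int32)],1)
w=(reg>0)&(H>.018)&(H<.034)
q=P[w]
for it in range(3):
    ex=np.array([np.cos(yaw),np.sin(yaw)]); ey=np.array([-ex[1],ex[0]])
    s=q[:,:2]@ex; tt=q[:,:2]@ey; s0=s.min()
    a=[]
    mid=np.median(p[:,:2]@ey)
    for sg in(1,-1):
        k=(s-s0>.14)&(s-s0<.21)&(sg*(tt-mid)>.02)&(sg*(tt-mid)<.05)
        a.append(np.polyfit(s[k],tt[k],1)); print(sg,k.sum(),a[-1],np.std(tt[k]-np.polyval(a[-1],s[k])))
        k2=(s-s0<.08)&(sg*(tt-mid)>.02)&(sg*(tt-mid)<.06)
        a.append(np.polyfit(s[k2],tt[k2],1)); print("  mouth",k2.sum(),a[-1], np.median(tt[k2]))
    yaw+=np.mean([b[0] for b in a]); print("yaw",np.degrees(yaw))
# foot edges
fm=((P[...,2]>.004)&(P[...,2]<.02)); ys,xs=np.where(fm[90:200,185:345])
# contours in RGB via ray casting onto planes: corners
def cp(x,y):return np.array([x,y])/5+[185,95]
from numpy import round as R
def onpl(uv,h):
    d=rays(f,uv)@f["R"]; c0=-f["R"].T@f["t"]
    k=(c[2]+h/n[2]-c0[2]+c0[0]*c[0]+c0[1]*c[1])/(d[:,2]-d[:,0]*c[0]-d[:,1]*c[1]); return c0+d*k[:,None]
print("upper end floor corners",R(onpl([cp(75,115),cp(50,288)],0),4))
print("wall tops upper ends",R(onpl([cp(87,93),cp(45,290)],.028),4))
print("foot corners",R(onplane(f,[cp(695,488),cp(55,375)],.01),4))
print("pawl top",R(onpl([cp(430,218)],.026),4))
print("buffer top edge",R(onpl([cp(595,262),cp(572,368)],.024),4))
E
```

```text
2522
plane [0.03740401 0.25244299 0.04516375] 0.001429186938043002 2274 slope 0.24986581454202428 dir yaw -98.42808984951049
1 169 [-0.06262709  0.65310001] 0.006341738369924444
  mouth 106 [-0.00563718  0.66622985] 0.6672456265377045
-1 84 [-0.0474126   0.58662685] 0.002363459877572645
  mouth 100 [-0.00561197  0.58240829] 0.583585165187348
yaw -100.16542445896394
1 169 [-0.03583004  0.65167877] 0.0063322799350361515
  mouth 107 [0.02592413 0.66676386] 0.6596481280063322
-1 80 [0.00575187 0.58916741] 0.0018346929283879466
  mouth 96 [0.0248466  0.58261461] 0.5758825817851507
yaw -99.86902552053229
1 169 [-0.04039788  0.65188852] 0.006333528582293119
  mouth 107 [0.02076718 0.66668831] 0.6609485153424997
-1 82 [-0.01025951  0.58767631] 0.002167111077115846
  mouth 97 [0.01912103 0.58239789] 0.5772909426698423
yaw -100.02328267514471
upper end floor corners [[0.7005 0.1879 0.1188]
 [0.6229 0.1964 0.118 ]]
wall tops upper ends [[0.7029 0.1779 0.1453]
 [0.6166 0.1928 0.1458]]
foot corners [[ 0.5528 -0.1016  0.01  ]
 [ 0.6009  0.2145  0.01  ]]
pawl top [[0.6617 0.0297 0.1042]]
buffer top edge [[ 0.6482 -0.0461  0.0825]
 [ 0.5987 -0.0366  0.0831]]
```

```bash
cat >> h.py <<'E'
C3=np.array([0.03740401,0.25244299,0.04516375])
E
python3 - <<'E'
from h import *
f=dict(np.load("top0.npz")); P=np.load("P.npy"); c=C3
n=np.array([-c[0],-c[1],1]);n/=np.linalg.norm(n)
H=(P[...,2]-(P[...,0]*c[0]+P[...,1]*c[1]+c[2]))*n[2]
yaw=np.radians(-98.7)
ex=np.array([np.cos(yaw),np.sin(yaw)]); ey=np.array([-ex[1],ex[0]])
q=P[95:195,185:345].reshape(-1,3); h=H[95:195,185:345].ravel()
s=q[:,:2]@ex; t=q[:,:2]@ey
k=(abs(h-.0275)<.005)&(t>.57)&(t<.69)
print("s of wall tops min/max",np.sort(s[k])[[0,5,10,-10,-5,-1]])
for a in np.arange(-.20,.10,.02):
    kk=k&(s>=a)&(s<a+.02)
    tt=t[kk]; lo=tt[tt<.62];hi=tt[tt>.62]
    print(round(a,2),len(lo),len(hi), np.round([lo.min() if len(lo) else 0,np.median(lo),lo.max() if len(lo) else 0,hi.min(),np.median(hi),hi.max()],4) if len(lo) and len(hi) else '')
kf=(abs(h)<.004)&(t>.595)&(t<.65); print("floor s",np.sort(s[kf])[[0,5,20,-20,-5,-1]])
# foot
ft=(q[:,2]>.006)&(q[:,2]<.016)&(t<.60)
for a in np.arange(-.2,.1,.03):
    kk=ft&(s>=a)&(s<a+.03)
    if kk.any(): print("foot edge",round(a,2),t[kk].min())
E
```

```text
s of wall tops min/max [-0.28563309 -0.28241903 -0.27994911  0.00169554  0.00320991  0.00567637]
-0.2 20 21 [0.5817 0.5853 0.5886 0.6609 0.6644 0.6689]
-0.18 18 23 [0.5867 0.5895 0.5924 0.6554 0.6594 0.6639]
-0.16 21 17 [0.5901 0.5917 0.5945 0.6552 0.6569 0.6724]
-0.14 20 89 [0.5901 0.592  0.5946 0.6476 0.6642 0.6823]
-0.12 20 51 [0.5897 0.5917 0.5944 0.6535 0.6635 0.6808]
-0.1 20 19 [0.5897 0.5914 0.5943 0.6545 0.6567 0.6594]
-0.08 28 30 [0.5794 0.5905 0.5943 0.6542 0.6577 0.6677]
-0.06 60 70 [0.5785 0.5926 0.6184 0.6204 0.6492 0.6698]
-0.04 8 16 [0.5782 0.6006 0.6155 0.6245 0.6508 0.663 ]
-0.02 34 28 [0.5796 0.5898 0.5939 0.6542 0.6576 0.6683]
-0.0 7 8 [0.5798 0.5901 0.5928 0.6548 0.6572 0.6688]
0.02 0 0 
0.04 0 0 
0.06 0 0 
0.08 0 0 
0.1 0 0 
floor s [-0.29168204 -0.2909793  -0.28967711 -0.00321812 -0.00128744 -0.00080466]
foot edge -0.2 0.559608083941413
foot edge -0.17 0.5594333307768158
foot edge -0.14 0.5597288983771692
foot edge -0.11 0.5596184515852741
foot edge -0.08 0.5592237389562704
foot edge -0.05 0.5590185362518181
foot edge -0.02 0.559254885625187
foot edge 0.01 0.5600159566524833
```

```bash
cat >> h.py <<'E'
from scipy.spatial.transform import Rotation as Ro
YAW=np.radians(-98.7); EX=np.array([np.cos(YAW),np.sin(YAW)]); EY=np.array([-EX[1],EX[0]])
S0=-0.292; T0=0.6244
O=np.r_[EX*S0+EY*T0,0]; O[2]=C3@np.r_[O[:2],1]
A=.25; RC=np.c_[np.r_[EX*np.cos(A),-np.sin(A)],np.r_[EY,0],np.r_[EX*np.sin(A),np.cos(A)]]
def ch(x,y,z): return O+RC@np.array([x,y,z])
def toch(X): return RC.T@(np.asarray(X)-O)
def delta(s,X,jaw=None):
    R=Ro.from_quat(s["eef_rot"]).as_matrix(); d=R.T@(np.asarray(X)-s["tool_pos"])*100
    print("delta cm",np.round(d,2))
    if jaw is not None:
        for sg in(1,-1):
            j=R.T@(sg*np.asarray(jaw)); print("roll",np.arctan2(-j[2],j[0]))
E
python3 - <<'E'
from station import *
from h import *
s=read_state(); print(Ro.from_quat(s["eef_rot"]).as_matrix().round(3)); print(O)
delta(s,[.441,.0065,.10],np.r_[EX,0])
delta(s,[.441,.0065,.005],np.r_[EX,0])
E
```

```text
[[ 0.226 -0.    -0.974]
 [ 0.974 -0.002  0.226]
 [-0.002 -1.    -0.   ]]
[0.66138374 0.19419296 0.11892481]
delta cm [-54.29  13.14 -42.81]
roll 3.0656962839444963
roll -0.07589636964529681
delta cm [-54.27  22.64 -42.81]
roll 3.0656962839444963
roll -0.07589636964529681
```

>>> {"name": "send_rows", "arguments": {"deltas": [[[-4, 0, -3.2], 0, 1], [[-8, 0, -6.4], 0, 1], [[-12, 0, -9.6], -0.02, 1], [[-16, 0, -12.8], -0.02, 1], [[-20, 0, -16], -0.04, 1], [[-24, 0, -19], -0.04, 1], [[-28, 0, -22], -0.076, 1], [[-32, 1, -25], -0.076, 1], [[-36, 2, -28.4], -0.076, 1], [[-40, 4, -31.5], -0.076, 1], [[-44, 6, -34.7], -0.076, 1], [[-48, 8, -37.8], -0.076, 1], [[-51, 10, -40.2], -0.076, 1], [[-53, 12, -41.8], -0.076, 1], [[-54.3, 13.1, -42.8], -0.076, 1], [[-54.3, 13.1, -42.8], -0.076, 1], [[-54.3, 13.1, -42.8], -0.076, 1], [[-54.3, 13.1, -42.8], -0.076, 1]]}}

```text
time_s: 1.9
tool_pos: [0.4412, 0.0091, 0.1007]
eef_rot: [-0.536, -0.462, 0.461, 0.536]
wrist_force: [-0.5, 0.5, 0.7]
gripper_width: 0.0852
```

```bash
python3 - <<'E'
from station import *
from h import *
s=read_state(); print(s["time_s"],s["tool_pos"],s["joint_pos"],s["wrist_force"],s["gripper_width"])
delta(s,[.441,.0065,.005],np.r_[EX,0])
f=grab_frame("scene"); cv2.imwrite("pics/s1.png",f["frame"][120:300,150:420,::-1].repeat(2,0).repeat(2,1))
E
```

```text
1.9 [0.44115737 0.00913    0.10069981] [-0.7088716   0.19069284  0.64553013  2.21748393 -0.16478296  0.77741053
  1.46720712] [-0.46785295  0.45554923  0.66335193] 0.08517094327643514
delta cm [-0.27  9.57 -0.02]
roll -3.1391388209410023
roll 0.002453832648791169
```

View pics/s1.png

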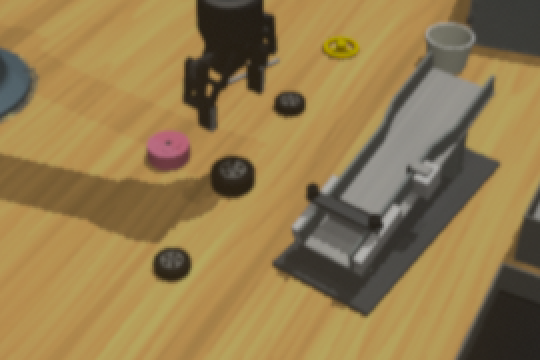

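The gripper hangs over the wide wheel at (232,175) in the crop, with its jaws along the chute direction. I'll go down and grip it.

>>> {"name": "send_rows", "arguments": {"deltas": [[[-0.2, 3, 0], 0, 1], [[-0.2, 6, 0], 0, 1], [[-0.2, 8.5, 0], 0, 1], [[-0.2, 9.5, 0], 0, 1], [[-0.2, 9.5, 0], 0, 1], [[-0.2, 9.5, 0], 0, 0.5], [[-0.2, 9.5, 0], 0, 0.3], [[-0.2, 9.5, 0], 0, 0.3], [[-0.2, 9.5, 0], 0, 0.3], [[-0.2, 9.5, 0], 0, 0.3], [[-0.2, 9.5, 0], 0, 0.3]]}}

```text
time_s: 3.05
tool_pos: [0.4424, 0.0059, 0.0071]
eef_rot: [0.537, 0.462, -0.46, -0.536]
wrist_force: [-1.9, 0.3, 7.6]
gripper_width: 0.0542
```

```bash
python3 - <<'E'
from station import *
from h import *
s=read_state(); print(s["time_s"],s["tool_pos"],s["wrist_force"],s["gripper_width"])
X=ch(.054,0,0); print(X)
delta(s,[X[0],X[1],.24],np.r_[EX,0]); delta(s,[X[0],X[1],X[2]+.024],np.r_[EX,0])
f=grab_frame("scene"); cv2.imwrite("pics/s2.png",f["frame"][120:300,150:420,::-1].repeat(2,0).repeat(2,1))
E
```

```text
3.05 [0.44238021 0.00590754 0.00711479] [-1.8770992   0.33976265  7.64018755] 0.05418217696564909
[0.65346958 0.1424737  0.10556499]
delta cm [ 16.74 -23.21 -18.86]
roll -3.141528245034978
roll 6.440855481496317e-05
delta cm [ 16.71 -12.17 -18.83]
roll -3.141528245034978
roll 6.440855481496317e-05
```

View pics/s2.png

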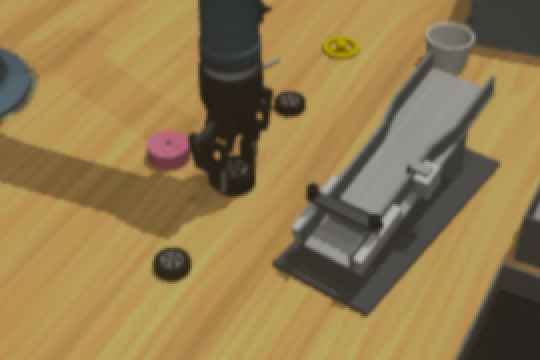

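>>> {"name": "send_rows", "arguments": {"deltas": [[[0, -4, 0], 0, 0.3], [[0, -8, 0], 0, 0.3], [[0, -12, 0], 0, 0.3], [[0, -16, 0], 0, 0.3], [[0, -20, 0], 0, 0.3], [[3, -22, -3], 0, 0.3], [[6, -23, -7], 0, 0.3], [[9, -23, -10.5], 0, 0.3], [[12, -23, -13.8], 0, 0.3], [[15, -23, -17], 0, 0.3], [[16.7, -23, -18.8], 0, 0.3], [[16.7, -23, -18.8], 0, 0.3], [[16.7, -23, -18.8], 0, 0.3], [[16.7, -23, -18.8], 0, 0.3]]}}

```text
time_s: 4.5
tool_pos: [0.651, 0.1405, 0.2356]
eef_rot: [-0.537, -0.46, 0.46, 0.537]
wrist_force: [-0.3, -0.2, -1.6]
gripper_width: 0.0538
```

```bash
python3 - <<'E'
from station import *
from h import *
s=read_state(); print(s["time_s"],s["tool_pos"],s["wrist_force"],s["gripper_width"])
X=ch(.054,0,0)
delta(s,[X[0],X[1],X[2]+.0],np.r_[EX,0])
f=grab_frame("scene"); np.savez("s3.npz",**f); u=proj(f,s["tool_pos"])[0].astype(int); print(u)
c=f["frame"][u[1]-60:u[1]+60,u[0]-70:u[0]+70,::-1]; cv2.imwrite("pics/s3.png",cv2.resize(c,None,fx=5,fy=5,interpolation=cv2.INTER_CUBIC))
E
```

```text
4.5 [0.65099844 0.14052937 0.23558071] [-0.28331209 -0.1821332  -1.56665122] 0.053783857416825606
delta cm [ 0.24 13.   -0.22]
roll 3.1396955201192513
roll -0.0018971334705417248
[374 126]
```

View pics/s3.png

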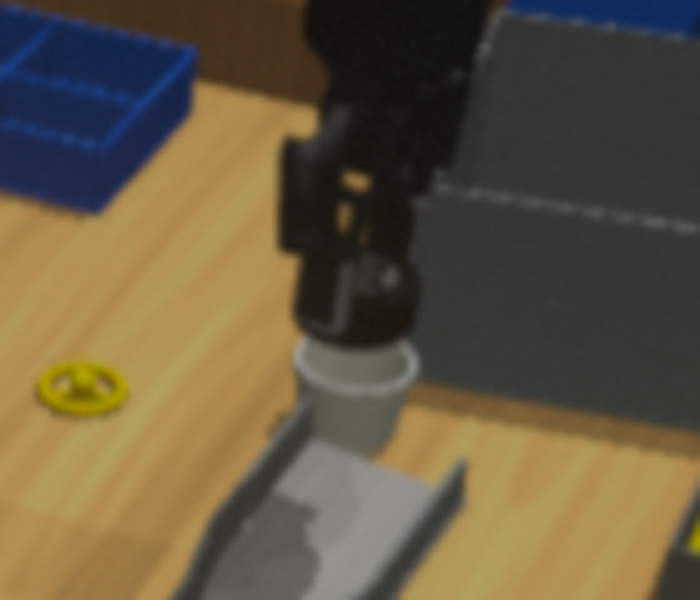

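The wheel is held level above the mouth and the grip is sound. Now I'll lower it, then creep down to contact.

>>> {"name": "send_rows", "arguments": {"deltas": [[[0.2, 3, -0.2], 0, 0.3], [[0.2, 6, -0.2], 0, 0.3], [[0.2, 8.5, -0.2], 0, 0.3], [[0.2, 10, -0.2], 0, 0.3], [[0.2, 10.8, -0.2], 0, 0.3], [[0.2, 11.1, -0.2], 0, 0.3], [[0.2, 11.3, -0.2], 0, 0.3], [[0.2, 11.4, -0.2], 0, 0.3], [[0.2, 11.4, -0.2], 0, 0.3], [[0.2, 11.4, -0.2], 0, 0.3]]}}

```text
time_s: 5.55
tool_pos: [0.6547, 0.1441, 0.1221]
eef_rot: [0.537, 0.461, -0.46, -0.536]
wrist_force: [0.2, 0.3, -1.0]
gripper_width: 0.054
```

```bash
python3 - <<'E'
from station import *
from h import *
s=read_state(); print(s["time_s"],s["tool_pos"],s["wrist_force"],s["gripper_width"],toch(s["tool_pos"]))
X=ch(.054,0,0)
delta(s,[X[0],X[1],X[2]+.0],np.r_[EX,0])
f=grab_frame("scene"); np.savez("s3.npz",**f); u=proj(f,s["tool_pos"])[0].astype(int); print(u)
c=f["frame"][u[1]-60:u[1]+60,u[0]-70:u[0]+70,::-1]; cv2.imwrite("pics/s4.png",cv2.resize(c,None,fx=5,fy=5,interpolation=cv2.INTER_CUBIC))
E
```

```text
5.55 [0.6547188  0.14408704 0.12206585] [ 0.23720608  0.30711256 -1.02077811] 0.05400121234539481 [0.04818935 0.00099081 0.01554658]
delta cm [-0.18  1.65  0.1 ]
roll -3.141407022993264
roll 0.0001856305965294086
[370 166]
```

View pics/s4.png

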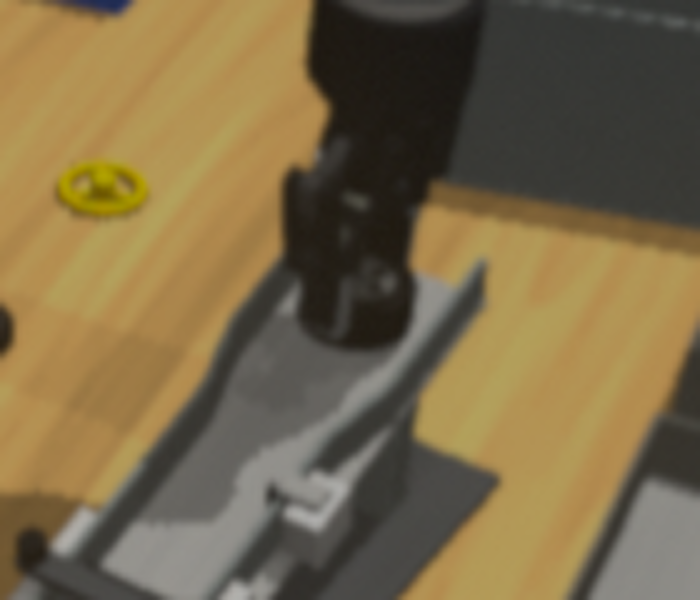

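The wheel sits between the mouth walls, just clear of the floor. I'll creep down in small steps.

>>> {"name": "send_rows", "arguments": {"deltas": [[[-0.1, 0.1, 0], 0, 0.3], [[-0.1, 0.15, 0], 0, 0.3], [[-0.1, 0.15, 0], 0, 0.3]]}}

```text
time_s: 5.9
tool_pos: [0.6547, 0.1436, 0.1211]
eef_rot: [-0.536, -0.461, 0.46, 0.536]
wrist_force: [-1.6, 0.4, 5.4]
gripper_width: 0.0537
```

>>> {"name": "send_rows", "arguments": {"deltas": [[[0, 0.1, 0], 0, 0.3], [[0, 0.15, 0], 0, 0.3], [[0, 0.15, 0], 0, 0.3]]}}

```text
time_s: 6.2
tool_pos: [0.6549, 0.1437, 0.1209]
eef_rot: [-0.536, -0.462, 0.46, 0.537]
wrist_force: [-3.5, 0.4, 9.7]
gripper_width: 0.0536
```

>>> {"name": "send_rows", "arguments": {"deltas": [[[0, -0.1, 0], 0, 0.3], [[0, -0.15, 0], 0, 0.5], [[0, -0.15, 0], 0, 0.7], [[0, -0.15, 0], 0, 0.85], [[0, -0.15, 0], 0, 0.85], [[0, -0.15, 0], 0, 0.85]]}}

```text
time_s: 6.8
tool_pos: [0.6537, 0.1426, 0.1191]
eef_rot: [-0.536, -0.46, 0.461, 0.537]
wrist_force: [-0.3, -0.3, 0.1]
gripper_width: 0.0724
```

```bash
python3 - <<'E'
from station import *
from h import *
s=read_state(); print(s["time_s"],s["tool_pos"],s["wrist_force"],s["gripper_width"],toch(s["tool_pos"]))
f=grab_frame("scene"); u=proj(f,s["tool_pos"])[0].astype(int)
c=f["frame"][u[1]-60:u[1]+60,u[0]-70:u[0]+70,::-1]; cv2.imwrite("pics/s5.png",cv2.resize(c,None,fx=5,fy=5,interpolation=cv2.INTER_CUBIC))
E
```

```text
6.8 [0.65371807 0.14264195 0.11911913] [-0.31310937 -0.28353211  0.07093025] 0.07244717606183575 [0.05044909 0.00022018 0.01308233]
```

View pics/s5.png

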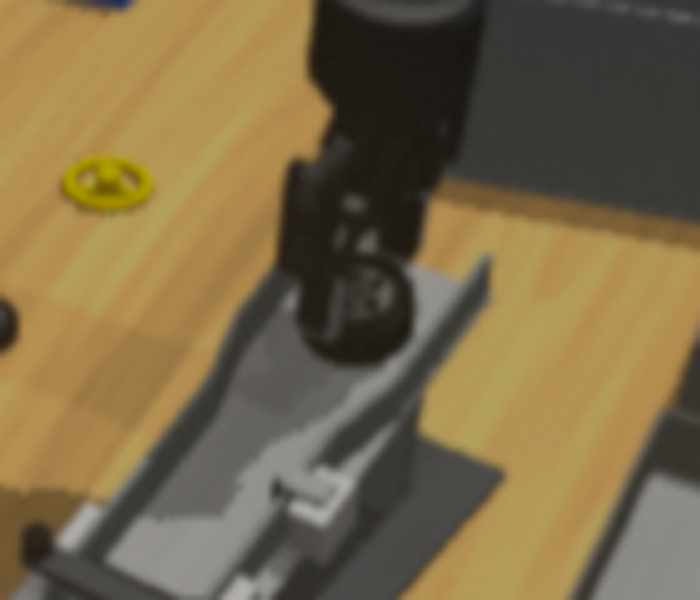

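The wheel lies flat on the trough floor and has been let go. I'll lift clear, shut the fingers, turn 90° and look.

>>> {"name": "send_rows", "arguments": {"deltas": [[[0, -2, 0], 0, 0.85], [[0, -5, 0], 0, 0.85], [[0, -9, 0], 0, 0.5], [[0, -9, 0], -0.15, 0], [[0, -9, 0], -0.3, 0], [[0, -9, 0], -0.45, 0], [[0, -9, 0], -0.6, 0], [[0, -9, 0], -0.75, 0], [[0, -9, 0], -0.9, 0], [[-2, -9, 0], -1.05, 0], [[-5, -9, 0], -1.2, 0], [[-5, -9, 0], -1.35, 0], [[-5, -9, 0], -1.5, 0], [[-5, -9, 0], -1.571, 0], [[-5, -9, 0], -1.571, 0]]}}

```text
time_s: 8.35
tool_pos: [0.6462, 0.0943, 0.2096]
eef_rot: [0.053, 0.706, -0.704, -0.053]
wrist_force: [0.4, -0.6, -0.1]
gripper_width: 0.0001
```

```bash
python3 - <<'E'
from station import *
from h import *
s=read_state(); print(s["time_s"],s["tool_pos"],s["joint_pos"],s["wrist_force"],s["gripper_width"],toch(s["tool_pos"]))
print(Ro.from_quat(s["eef_rot"]).as_matrix().round(3))
X=ch(0,0,0)
delta(s,X,np.r_[EY,0])
for n in("scene","top"):
    f=grab_frame(n); np.savez(n+"6.npz",**f); u=proj(f,ch(.12,0,0))[0].astype(int)
    c=f["frame"][u[1]-70:u[1]+70,u[0]-90:u[0]+90,::-1]; cv2.imwrite(f"pics/{n}6.png",cv2.resize(c,None,fx=4,fy=4,interpolation=cv2.INTER_CUBIC))
E
```

```text
8.35 [0.64617496 0.09428093 0.20963705] [-0.34888532  0.40936922  0.18324244  1.61690211 -0.08341288  1.12294138
  2.84664395] [ 0.40370085 -0.58262258 -0.10772725] 0.0001289042259354948 [7.54785539e-02 7.89903458e-05 1.12895588e-01]
[[-0.989 -0.001 -0.15 ]
 [ 0.15   0.003 -0.989]
 [ 0.001 -1.    -0.002]]
delta cm [-1.000e-02  9.100e+00 -1.008e+01]
roll -3.1404103792080886
roll 0.0011822743817046701
```

View pics/scene6.png

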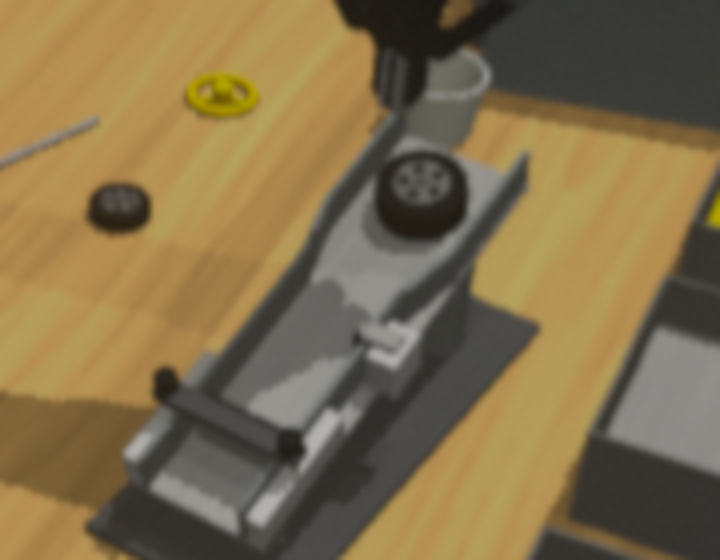

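View pics/top6.png

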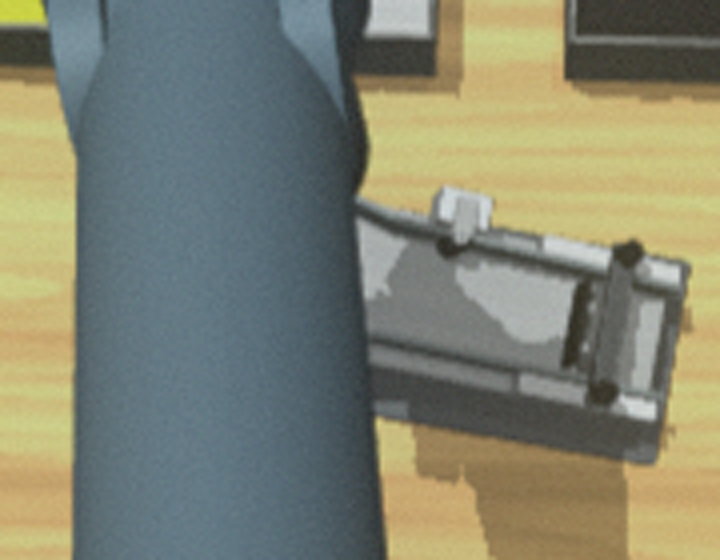

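The wheel lies flat in the mouth, at about (422,190) in the crop. Joint 7 is almost at its limit, and my shift went downhill instead of uphill, though nothing was touched. I'll turn half a turn the other way while moving uphill.

>>> {"name": "send_rows", "arguments": {"deltas": [[[0, -2, 0], 0.15, 0], [[0, -2, -2], 0.3, 0], [[0, -2, -4], 0.45, 0], [[0, -2, -6], 0.6, 0], [[0, -2, -8], 0.75, 0], [[0, -2, -10], 0.9, 0], [[0, -2, -10.6], 1.05, 0], [[0, -2, -10.6], 1.2, 0], [[0, -2, -10.6], 1.35, 0], [[0, -2, -10.6], 1.5, 0], [[0, -2, -10.6], 1.65, 0], [[0, -2, -10.6], 1.8, 0], [[0, -2, -10.6], 1.95, 0], [[0, -2, -10.6], 2.1, 0], [[0, -2, -10.6], 2.25, 0], [[0, -2, -10.6], 2.4, 0], [[0, -2, -10.6], 2.55, 0], [[0, -2, -10.6], 2.7, 0], [[0, -2, -10.6], 2.85, 0], [[0, -2, -10.6], 3.0, 0]]}}

```text
time_s: 10.45
tool_pos: [0.6627, 0.1984, 0.2305]
eef_rot: [0.707, -0.005, 0.007, -0.707]
wrist_force: [-0.1, -0.3, -0.4]
gripper_width: -0.0
```

```bash
python3 - <<'E'
from station import *
from h import *
s=read_state(); print(s["time_s"],s["tool_pos"],s["joint_pos"],s["wrist_force"],toch(s["tool_pos"]))
print(Ro.from_quat(s["eef_rot"]).as_matrix().round(3))
delta(s,ch(-.006,0,0),np.r_[EY,0])
f=dict(np.load("scene6.npz"))
P=bydepth(f,np.stack(np.meshgrid(np.arange(560),np.arange(420)),-1).reshape(-1,2)); L=(P-O)@RC
k=(L[:,0]>0.01)&(L[:,0]<.12)&(abs(L[:,1])<.035)&(abs(L[:,2]-.024)<.004)
c,r=cv2.minEnclosingCircle(L[k][:,:2].astype(np.float32)); print("wheel top",k.sum(),c,r,np.median(L[k][:,2]))
k=(L[:,0]>0.0)&(L[:,0]<.15)&(abs(L[:,1])<.025)&(abs(L[:,2])<.008); print("floor z in scene cam",np.median(L[k][:,2]))
E
```

```text
10.45 [0.66265003 0.19844069 0.23048981] [-0.87652059  0.55664788  0.75288229  1.51432652 -0.39257446  1.22536112
 -0.08300274] [-0.09986761 -0.29426936 -0.39608999] [-0.03185553  0.0006092   0.10701052]
[[ 1.     0.002  0.017]
 [-0.017 -0.001  1.   ]
 [ 0.002 -1.    -0.001]]
delta cm [-0.06 11.01  0.16]
roll 0.13463677405474056
roll -3.006955879535053
wheel top 326 (0.07306119799613953, -0.010608290322124958) 0.04987479746341705 0.02366643950897971
floor z in scene cam -0.0002627432137743327
```

>>> {"name": "send_rows", "arguments": {"deltas": [[[0, 3, 0.1], 0.135, 0], [[0, 6, 0.1], 0.135, 0], [[0, 8.5, 0.1], 0.135, 0], [[0, 9.8, 0.1], 0.135, 0], [[0, 10.2, 0.1], 0.135, 0], [[0, 10.2, 0.1], 0.135, 0]]}}

```text
time_s: 11.05
tool_pos: [0.6628, 0.1994, 0.1282]
eef_rot: [0.705, -0.051, 0.052, -0.705]
wrist_force: [-0.4, -0.6, 0.0]
gripper_width: 0.0002
```

```bash
python3 - <<'E'
from station import *
from h import *
s=read_state(); print(s["time_s"],s["tool_pos"],s["wrist_force"],toch(s["tool_pos"]))
delta(s,ch(0,0,0),np.r_[EY,0])
for x in(.02,.1,.15,.18): delta(s,ch(x,0,0.007))
f=grab_frame("scene");u=proj(f,ch(.12,0,0))[0].astype(int)
c=f["frame"][u[1]-70:u[1]+70,u[0]-90:u[0]+90,::-1]; cv2.imwrite("pics/s7.png",cv2.resize(c,None,fx=4,fy=4,interpolation=cv2.INTER_CUBIC))
f=dict(np.load("scene6.npz"))
P=bydepth(f,np.stack(np.meshgrid(np.arange(560),np.arange(420)),-1).reshape(-1,2)); L=(P-O)@RC
k=(L[:,0]>0.01)&(L[:,0]<.12)&(abs(L[:,1])<.035)&(abs(L[:,2]-.024)<.004)
print("wheel top",np.median(L[k],0),np.percentile(L[k],[3,97],0))
E
```

```text
11.05 [0.66277674 0.19935119 0.12816117] [-0.44907806 -0.64658298  0.03595871] [-0.00742964  0.00059673  0.00763561]
delta cm [-0.06  0.92 -0.53]
roll 0.006723147288447277
roll -3.134869506301346
delta cm [-0.08  0.74 -2.64]
delta cm [ -0.13   2.73 -10.39]
delta cm [ -0.17   3.97 -15.23]
delta cm [ -0.19   4.71 -18.14]
wheel top [0.05546082 0.0017216  0.02366644] [[ 0.02975594 -0.0237162   0.02050366]
 [ 0.08088632  0.02618255  0.02681974]]
```

View pics/s7.png

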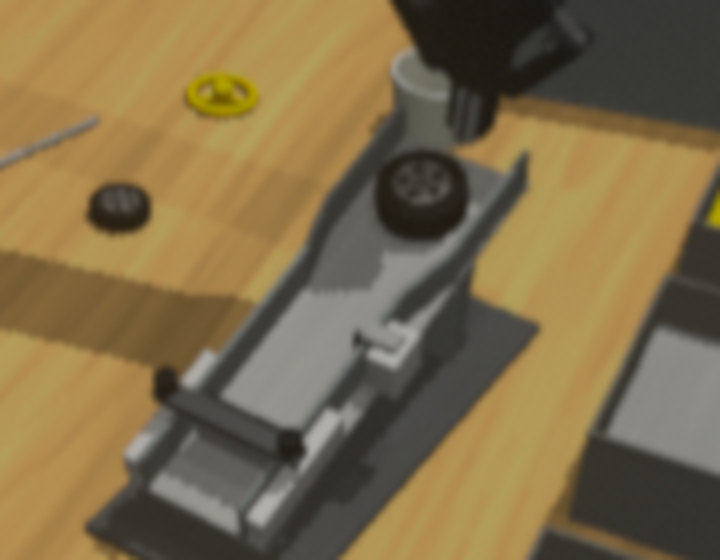

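The closed fingers stand behind the wheel at (475,120) in the crop. The wheel's centre is at channel x = 55 mm. I'll push in gentle stages, with the force reported after each call.

>>> {"name": "send_rows", "arguments": {"deltas": [[[-0.1, 0.5, -1.6], 0, 0], [[-0.1, 0.67, -2.35], 0, 0], [[-0.1, 0.87, -3.1], 0, 0], [[-0.1, 1.06, -3.9], 0, 0], [[-0.1, 1.27, -4.7], 0, 0], [[-0.1, 1.47, -5.5], 0, 0], [[-0.1, 1.68, -6.3], 0, 0], [[-0.1, 1.89, -7.1], 0, 0], [[-0.1, 2.07, -7.8], 0, 0], [[-0.1, 2.23, -8.4], 0, 0], [[-0.1, 2.23, -8.4], 0, 0]]}}

```text
time_s: 12.2
tool_pos: [0.6489, 0.1144, 0.1051]
eef_rot: [0.706, -0.052, 0.052, -0.705]
wrist_force: [0.4, -1.0, 0.2]
gripper_width: -0.0001
```

```bash
python3 - <<'E'
from station import *
from h import *
s=read_state(); print(s["time_s"],s["wrist_force"],RC.T@s["wrist_force"],toch(s["tool_pos"]))
for x in(.1,.15,.18): delta(s,ch(x,0,0.007))
f=grab_frame("scene");u=proj(f,ch(.12,0,0))[0].astype(int)
c=f["frame"][u[1]-70:u[1]+70,u[0]-90:u[0]+90,::-1]; cv2.imwrite("pics/s8.png",cv2.resize(c,None,fx=4,fy=4,interpolation=cv2.INTER_CUBIC))
E
```

```text
12.2 [ 0.40511397 -1.02842241  0.16001099] [0.88602572 0.5560127  0.39138446] [ 0.0816348  -0.00023281  0.00660939]
delta cm [ 0.01  0.42 -1.79]
delta cm [-0.01  1.66 -6.63]
delta cm [-0.02  2.41 -9.54]
```

View pics/s8.png

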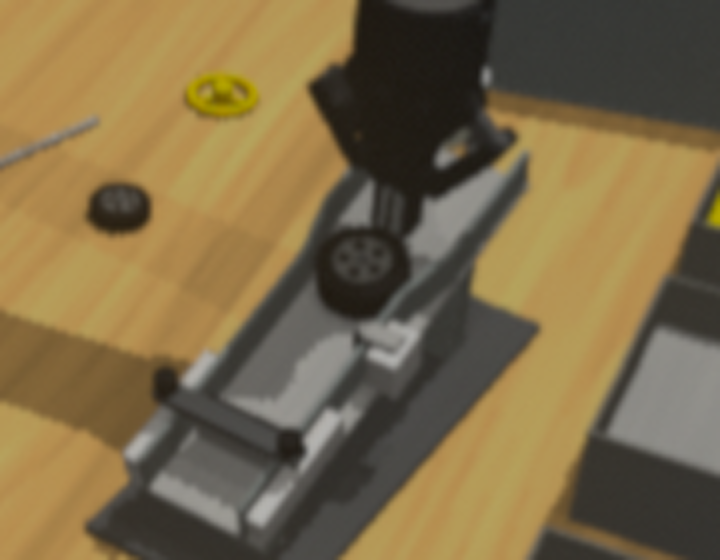

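The wheel is still flat, at the throat of the trough, and the push is about 1 N. On toward the pawl at about 3 mm per row.

>>> {"name": "send_rows", "arguments": {"deltas": [[[0, 0.06, -0.4], 0, 0], [[0, 0.14, -0.7], 0, 0], [[0, 0.21, -1.0], 0, 0], [[0, 0.29, -1.3], 0, 0], [[0, 0.36, -1.6], 0, 0], [[0, 0.44, -1.9], 0, 0], [[0, 0.52, -2.2], 0, 0], [[0, 0.59, -2.5], 0, 0], [[0, 0.64, -2.7], 0, 0]]}}

```text
time_s: 13.15
tool_pos: [0.6454, 0.0892, 0.099]
eef_rot: [0.705, -0.051, 0.051, -0.705]
wrist_force: [-0.5, 0.2, 0.6]
gripper_width: 0.0001
```

>>> {"name": "send_rows", "arguments": {"deltas": [[[0, 0.05, -0.2], 0, 0], [[0, 0.1, -0.4], 0, 0], [[0, 0.15, -0.6], 0, 0], [[0, 0.2, -0.8], 0, 0]]}}

```text
time_s: 13.55
tool_pos: [0.6444, 0.0837, 0.0974]
eef_rot: [-0.704, 0.051, -0.051, 0.706]
wrist_force: [-1.4, 4.2, 4.0]
gripper_width: -0.0007
```

```bash
python3 - <<'E'
from station import *
from h import *
s=read_state(); print(s["time_s"],s["wrist_force"],RC.T@s["wrist_force"],toch(s["tool_pos"]))
for x in(.13,.15): delta(s,ch(x,0,0.007))
f=grab_frame("scene");u=proj(f,ch(.12,0,0))[0].astype(int)
c=f["frame"][u[1]-70:u[1]+70,u[0]-90:u[0]+90,::-1]; cv2.imwrite("pics/s9.png",cv2.resize(c,None,fx=4,fy=4,interpolation=cv2.INTER_CUBIC))
E
```

```text
13.55 [-1.4158381   4.21784425  4.02911596] [-4.82901556 -2.03754189  2.92534013] [ 1.13593434e-01 -8.39185571e-05  6.81438919e-03]
delta cm [-0.    0.38 -1.6 ]
delta cm [-0.02  0.87 -3.53]
```

View pics/s9.png

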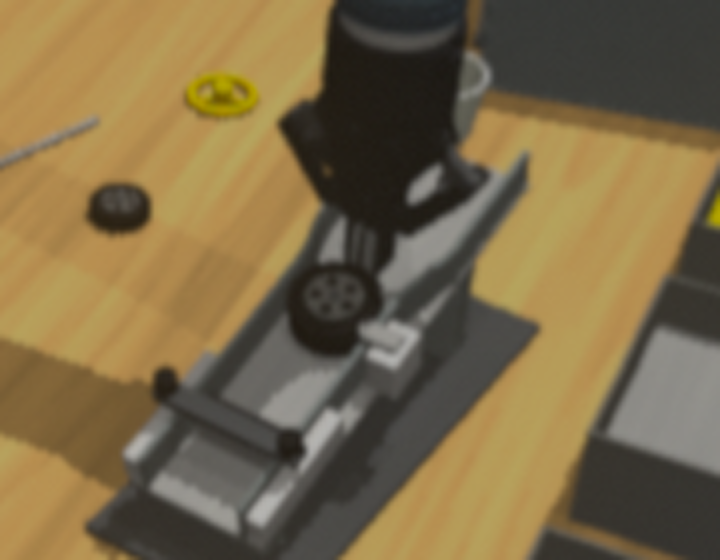

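The wheel is at the pawl, with a 4.8 N push. It is still flat. I'll keep pressing past the pawl.

>>> {"name": "send_rows", "arguments": {"deltas": [[[0, 0.05, -0.2], 0, 0], [[0, 0.1, -0.4], 0, 0], [[0, 0.15, -0.6], 0, 0]]}}

```text
time_s: 13.9
tool_pos: [0.6435, 0.0778, 0.0959]
eef_rot: [-0.704, 0.051, -0.05, 0.706]
wrist_force: [-1.6, 4.3, 1.8]
gripper_width: -0.0003
```

>>> {"name": "send_rows", "arguments": {"deltas": [[[0, 0.05, -0.2], 0, 0], [[0, 0.1, -0.4], 0, 0], [[0, 0.15, -0.6], 0, 0]]}}

```text
time_s: 14.2
tool_pos: [0.6427, 0.0698, 0.0939]
eef_rot: [0.705, -0.051, 0.051, -0.705]
wrist_force: [0.4, 4.0, 2.1]
gripper_width: -0.0003
```

>>> {"name": "send_rows", "arguments": {"deltas": [[[0, 0.05, -0.2], 0, 0], [[0, 0.1, -0.4], 0, 0], [[0, 0.15, -0.6], 0, 0]]}}

```text
time_s: 14.5
tool_pos: [0.6417, 0.0631, 0.0923]
eef_rot: [0.706, -0.051, 0.051, -0.705]
wrist_force: [1.0, 2.9, 0.2]
gripper_width: -0.0001
```

```bash
python3 - <<'E'
from station import *
from h import *
s=read_state(); print(s["time_s"],s["wrist_force"],RC.T@s["wrist_force"],toch(s["tool_pos"]))
for x in(.15,): delta(s,ch(x,0,0.007))
f=grab_frame("scene");u=proj(f,ch(.12,0,0))[0].astype(int)
c=f["frame"][u[1]-70:u[1]+70,u[0]-90:u[0]+90,::-1]; cv2.imwrite("pics/s10.png",cv2.resize(c,None,fx=4,fy=4,interpolation=cv2.INTER_CUBIC))
E
```

```text
14.5 [0.99769762 2.93076093 0.19381783] [-3.00114968  0.5429087  -0.56628284] [0.13500495 0.00033766 0.00699113]
delta cm [-0.04  0.37 -1.45]
```

View pics/s10.png

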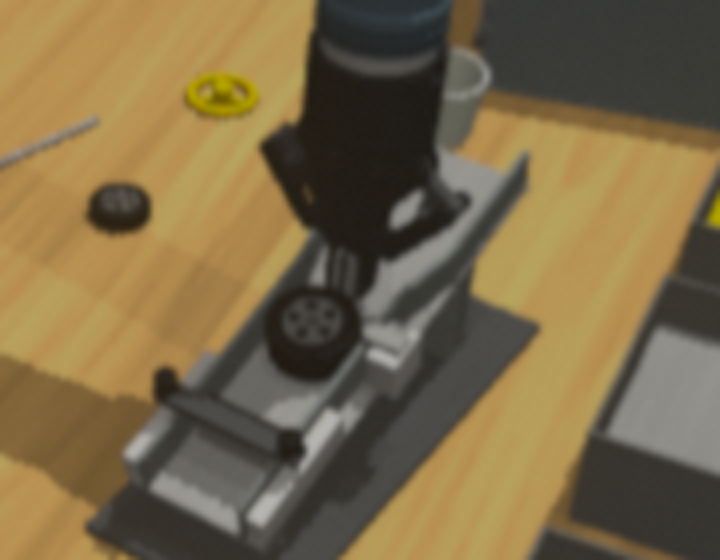

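>>> {"name": "send_rows", "arguments": {"deltas": [[[0, 0.05, -0.2], 0, 0], [[0, 0.1, -0.4], 0, 0], [[0, 0.15, -0.6], 0, 0]]}}

```text
time_s: 14.85
tool_pos: [0.6407, 0.0573, 0.091]
eef_rot: [0.706, -0.051, 0.051, -0.705]
wrist_force: [1.1, 2.9, -0.9]
gripper_width: 0.0002
```

>>> {"name": "send_rows", "arguments": {"deltas": [[[0, 0.05, -0.2], 0, 0], [[0, 0.1, -0.4], 0, 0], [[0, 0.15, -0.6], 0, 0]]}}

```text
time_s: 15.15
tool_pos: [0.6395, 0.0502, 0.0894]
eef_rot: [0.706, -0.052, 0.051, -0.705]
wrist_force: [-0.2, -0.1, -0.1]
gripper_width: 0.0
```

>>> {"name": "send_rows", "arguments": {"deltas": [[[0, 0.025, -0.1], 0, 0], [[0, 0.05, -0.2], 0, 0], [[0, 0.08, -0.3], 0, 0], [[0, 0.1, -0.4], 0, 0]]}}

```text
time_s: 15.55
tool_pos: [0.6395, 0.048, 0.0886]
eef_rot: [0.705, -0.051, 0.051, -0.705]
wrist_force: [-0.2, 0.4, 0.1]
gripper_width: -0.0002
```

```bash
cat > look.py <<'E'
import sys
from station import *
from h import *
s=read_state(); print(s["time_s"],"F chan",(RC.T@s["wrist_force"]).round(2),"pos chan",toch(s["tool_pos"]).round(4))
delta(s,ch(.18,0,0.007))
f=grab_frame("scene");u=proj(f,ch(.2,0,0))[0].astype(int)
c=f["frame"][u[1]-50:u[1]+50,u[0]-65:u[0]+65,::-1]; cv2.imwrite(f"pics/{sys.argv[1]}.png",cv2.resize(c,None,fx=6,fy=6,interpolation=cv2.INTER_CUBIC))
E
python3 look.py s11
```

```text
15.55 F chan [-0.36 -0.26  0.02] pos chan [0.1508 0.0004 0.0072]
delta cm [-0.06  0.75 -2.83]
```

View pics/s11.png

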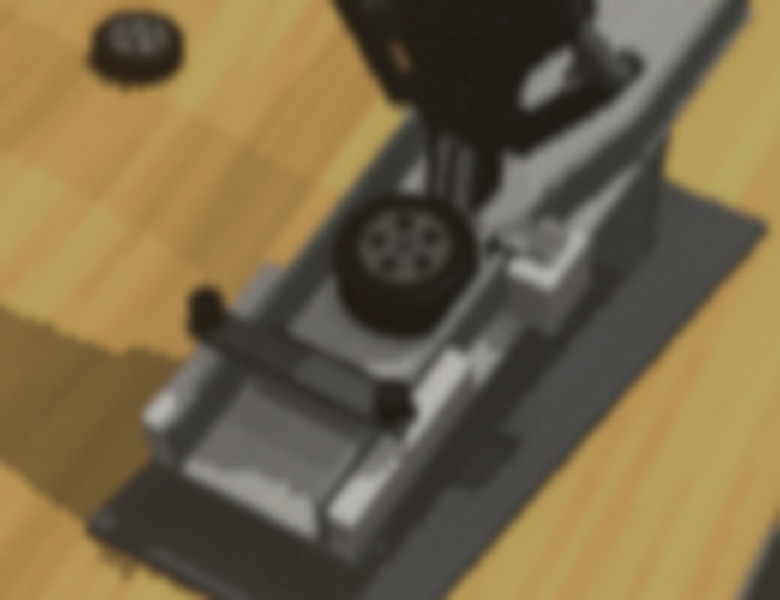

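The wheel is past the pawl and the force has dropped to almost nothing. Now I'll feel for the stop in millimetre steps.

>>> {"name": "send_rows", "arguments": {"deltas": [[[0, 0.03, -0.1], 0, 0], [[0, 0.05, -0.2], 0, 0], [[0, 0.08, -0.3], 0, 0], [[0, 0.1, -0.4], 0, 0], [[0, 0.1, -0.4], 0, 0]]}}

```text
time_s: 16.1
tool_pos: [0.6387, 0.0437, 0.0875]
eef_rot: [0.705, -0.051, 0.051, -0.705]
wrist_force: [0.1, -0.2, -0.5]
gripper_width: 0.0001
```

>>> {"name": "send_rows", "arguments": {"deltas": [[[0, 0.03, -0.1], 0, 0], [[0, 0.05, -0.2], 0, 0], [[0, 0.08, -0.3], 0, 0], [[0, 0.1, -0.4], 0, 0], [[0, 0.1, -0.4], 0, 0]]}}

```text
time_s: 16.6
tool_pos: [0.6381, 0.0398, 0.0865]
eef_rot: [0.705, -0.051, 0.051, -0.705]
wrist_force: [0.3, 0.1, 0.5]
gripper_width: -0.0004
```

>>> {"name": "send_rows", "arguments": {"deltas": [[[0, 0.03, -0.1], 0, 0], [[0, 0.05, -0.2], 0, 0], [[0, 0.08, -0.3], 0, 0], [[0, 0.08, -0.3], 0, 0]]}}

```text
time_s: 17.0
tool_pos: [0.6377, 0.0369, 0.0857]
eef_rot: [0.705, -0.051, 0.051, -0.705]
wrist_force: [-0.6, 0.1, 1.3]
gripper_width: 0.0003
```

>>> {"name": "send_rows", "arguments": {"deltas": [[[0, 0.03, -0.1], 0, 0], [[0, 0.05, -0.2], 0, 0], [[0, 0.08, -0.3], 0, 0], [[0, 0.08, -0.3], 0, 0]]}}

```text
time_s: 17.4
tool_pos: [0.6373, 0.0339, 0.0849]
eef_rot: [0.705, -0.051, 0.051, -0.705]
wrist_force: [0.3, 0.1, 0.8]
gripper_width: 0.0002
```

```bash
python3 look.py s12
```

```text
17.4 F chan [-0.33  0.26  0.76] pos chan [0.1655 0.0004 0.0072]
delta cm [-0.05  0.38 -1.4 ]
```

View pics/s12.png

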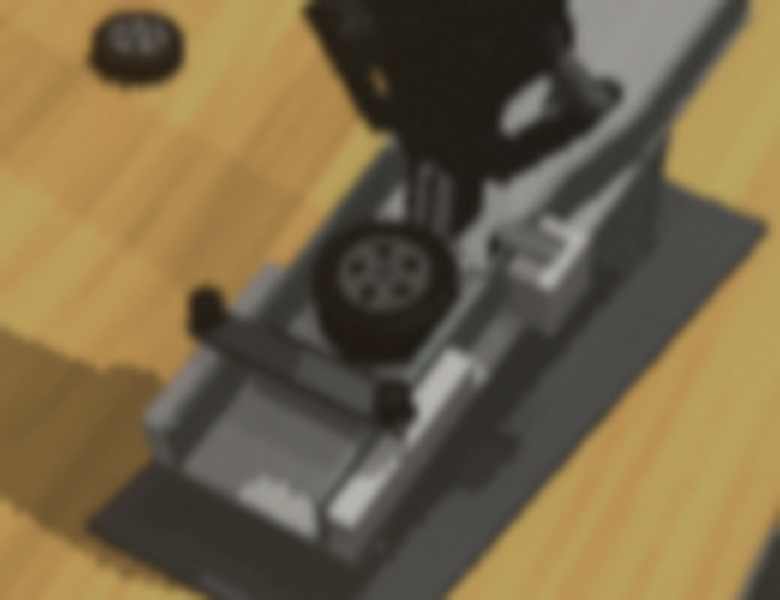

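The wheel is nearing the bar and there is no contact force yet. I'll continue.

>>> {"name": "send_rows", "arguments": {"deltas": [[[0, 0.03, -0.1], 0, 0], [[0, 0.05, -0.2], 0, 0], [[0, 0.05, -0.2], 0, 0]]}}

```text
time_s: 17.75
tool_pos: [0.637, 0.032, 0.0844]
eef_rot: [0.705, -0.051, 0.051, -0.705]
wrist_force: [0.3, -0.0, 0.3]
gripper_width: -0.0002
```

>>> {"name": "send_rows", "arguments": {"deltas": [[[0, 0.03, -0.1], 0, 0], [[0, 0.05, -0.2], 0, 0], [[0, 0.05, -0.2], 0, 0]]}}

```text
time_s: 18.05
tool_pos: [0.6367, 0.0299, 0.0839]
eef_rot: [0.705, -0.051, 0.051, -0.705]
wrist_force: [-0.5, 0.4, -0.0]
gripper_width: -0.0003
```

>>> {"name": "send_rows", "arguments": {"deltas": [[[0, 0.03, -0.1], 0, 0], [[0, 0.05, -0.2], 0, 0], [[0, 0.05, -0.2], 0, 0]]}}

```text
time_s: 18.35
tool_pos: [0.6364, 0.028, 0.0834]
eef_rot: [0.705, -0.051, 0.051, -0.705]
wrist_force: [0.2, -0.7, -0.5]
gripper_width: 0.0003
```

```bash
python3 look.py s13
```

```text
18.35 F chan [ 0.78  0.32 -0.31] pos chan [0.1717 0.0004 0.0072]
delta cm [-0.05  0.22 -0.8 ]
```

>>> {"name": "send_rows", "arguments": {"deltas": [[[0, 0.03, -0.1], 0, 0], [[0, 0.05, -0.2], 0, 0], [[0, 0.05, -0.2], 0, 0]]}}

```text
time_s: 18.7
tool_pos: [0.6361, 0.026, 0.0829]
eef_rot: [0.705, -0.051, 0.051, -0.705]
wrist_force: [-0.1, 0.2, 0.3]
gripper_width: -0.0004
```

>>> {"name": "send_rows", "arguments": {"deltas": [[[0, 0.03, -0.1], 0, 0], [[0, 0.05, -0.2], 0, 0], [[0, 0.05, -0.2], 0, 0]]}}

```text
time_s: 19.0
tool_pos: [0.6358, 0.024, 0.0824]
eef_rot: [0.705, -0.051, 0.051, -0.705]
wrist_force: [0.0, 0.5, 1.0]
gripper_width: 0.0004
```

```bash
python3 look.py s14
```

```text
19.0 F chan [-0.75 -0.07  0.82] pos chan [0.1758 0.0004 0.0072]
delta cm [-0.05  0.12 -0.4 ]
```

View pics/s14.png

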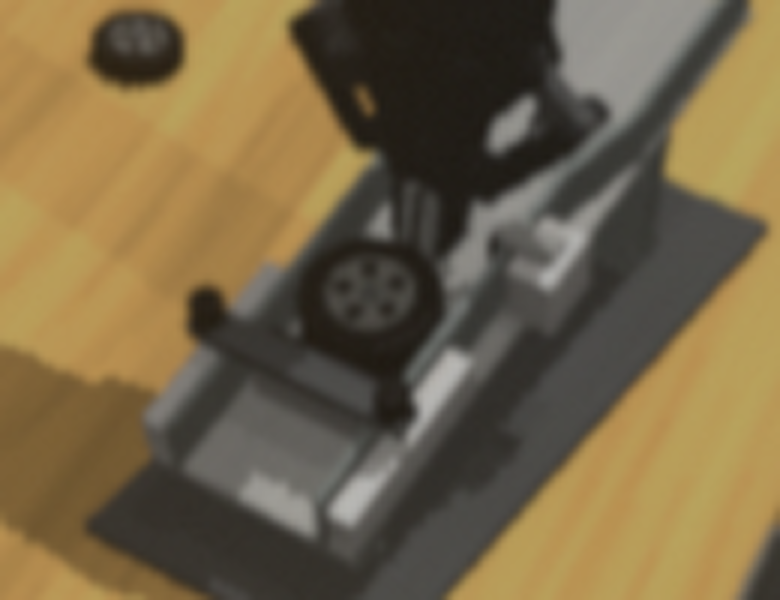

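The wheel's front edge is now at the bar. From here I'll take one-millimetre steps.

>>> {"name": "send_rows", "arguments": {"deltas": [[[0, 0.03, -0.1], 0, 0], [[0, 0.03, -0.1], 0, 0]]}}

```text
time_s: 19.25
tool_pos: [0.6357, 0.0232, 0.0821]
eef_rot: [0.705, -0.051, 0.051, -0.705]
wrist_force: [-1.3, 0.3, 0.7]
gripper_width: 0.0
```

>>> {"name": "send_rows", "arguments": {"deltas": [[[0, 0.02, -0.1], 0, 0], [[0, 0.02, -0.1], 0, 0]]}}

```text
time_s: 19.45
tool_pos: [0.6356, 0.0222, 0.0819]
eef_rot: [0.705, -0.051, 0.051, -0.705]
wrist_force: [0.4, 0.9, 0.0]
gripper_width: 0.0002
```

>>> {"name": "send_rows", "arguments": {"deltas": [[[0, 0.03, -0.1], 0, 0], [[0, 0.03, -0.1], 0, 0]]}}

```text
time_s: 19.65
tool_pos: [0.6354, 0.0212, 0.0816]
eef_rot: [0.705, -0.051, 0.051, -0.705]
wrist_force: [-0.2, -0.5, -0.2]
gripper_width: -0.0
```

>>> {"name": "send_rows", "arguments": {"deltas": [[[0, 0.02, -0.1], 0, 0], [[0, 0.02, -0.1], 0, 0]]}}

```text
time_s: 19.85
tool_pos: [0.6353, 0.0201, 0.0814]
eef_rot: [0.705, -0.051, 0.051, -0.705]
wrist_force: [0.6, 0.2, 0.8]
gripper_width: 0.0
```

```bash
python3 look.py s15
```

```text
19.85 F chan [-0.53  0.6   0.71] pos chan [0.1799 0.0005 0.0072]
delta cm [-0.05  0.02 -0.01]
```

View pics/s15.png

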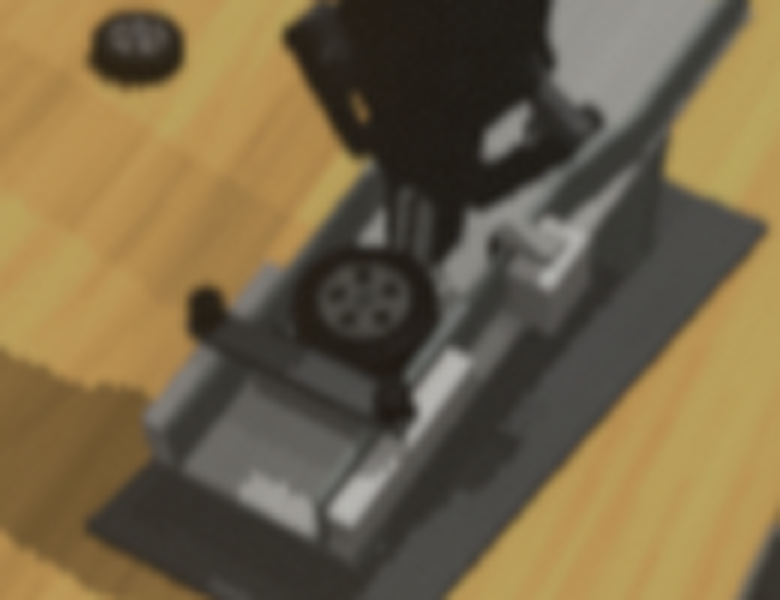

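>>> {"name": "send_rows", "arguments": {"deltas": [[[0, 0.03, -0.1], 0, 0], [[0, 0.03, -0.1], 0, 0]]}}

```text
time_s: 20.1
tool_pos: [0.6352, 0.0194, 0.0812]
eef_rot: [-0.705, 0.051, -0.051, 0.705]
wrist_force: [0.5, 0.6, 0.4]
gripper_width: -0.0005
```

>>> {"name": "send_rows", "arguments": {"deltas": [[[0, 0.02, -0.1], 0, 0], [[0, 0.02, -0.1], 0, 0]]}}

```text
time_s: 20.3
tool_pos: [0.6351, 0.0186, 0.081]
eef_rot: [-0.705, 0.051, -0.051, 0.705]
wrist_force: [-0.0, 0.5, -0.4]
gripper_width: 0.0
```

>>> {"name": "send_rows", "arguments": {"deltas": [[[0, 0.03, -0.1], 0, 0], [[0, 0.03, -0.1], 0, 0]]}}

```text
time_s: 20.5
tool_pos: [0.6351, 0.0177, 0.0807]
eef_rot: [-0.705, 0.051, -0.051, 0.705]
wrist_force: [0.2, 2.5, 0.4]
gripper_width: -0.0001
```

>>> {"name": "send_rows", "arguments": {"deltas": [[[0, 0.02, -0.1], 0, 0], [[0, 0.02, -0.1], 0, 0]]}}

```text
time_s: 20.7
tool_pos: [0.6349, 0.0167, 0.0805]
eef_rot: [-0.705, 0.051, -0.051, 0.705]
wrist_force: [0.7, 1.8, 0.9]
gripper_width: -0.0001
```

```bash
python3 look.py s16
```

```text
20.7 F chan [-2.01  0.42  0.45] pos chan [0.1834 0.0006 0.0072]
delta cm [-0.06 -0.06  0.33]
```

The force is rising, so the wheel has met the buffer. On in one-millimetre steps.

>>> {"name": "send_rows", "arguments": {"deltas": [[[0, 0.03, -0.1], 0, 0], [[0, 0.03, -0.1], 0, 0]]}}

```text
time_s: 20.95
tool_pos: [0.6347, 0.0157, 0.0802]
eef_rot: [-0.705, 0.051, -0.051, 0.705]
wrist_force: [0.0, 2.7, 1.2]
gripper_width: -0.0002
```

>>> {"name": "send_rows", "arguments": {"deltas": [[[0, 0.02, -0.1], 0, 0], [[0, 0.02, -0.1], 0, 0]]}}

```text
time_s: 21.15
tool_pos: [0.6346, 0.0148, 0.08]
eef_rot: [-0.705, 0.051, -0.051, 0.705]
wrist_force: [0.2, 3.1, 1.9]
gripper_width: -0.0002
```

```bash
python3 look.py s17
```

```text
21.15 F chan [-3.49 -0.26  1.12] pos chan [0.1854 0.0006 0.0072]
delta cm [-0.06 -0.12  0.53]
```

>>> {"name": "send_rows", "arguments": {"deltas": [[[0, 0.02, -0.07], 0, 0], [[0, 0.02, -0.07], 0, 0]]}}

```text
time_s: 21.4
tool_pos: [0.6345, 0.0141, 0.0798]
eef_rot: [-0.705, 0.051, -0.051, 0.705]
wrist_force: [0.5, 3.7, 1.1]
gripper_width: -0.0001
```

>>> {"name": "send_rows", "arguments": {"deltas": [[[0, 0.02, -0.07], 0, 0], [[0, 0.02, -0.07], 0, 0]]}}

```text
time_s: 21.6
tool_pos: [0.6345, 0.014, 0.0798]
eef_rot: [-0.705, 0.051, -0.051, 0.706]
wrist_force: [0.1, 5.2, 2.2]
gripper_width: -0.0
```

```bash
python3 look.py s18
```

```text
21.6 F chan [-5.5  -0.68  0.87] pos chan [0.1862 0.0007 0.0071]
delta cm [-0.06 -0.14  0.6 ]
```

The position has stopped changing while the force climbed to 5.5 N, so the buffer has bottomed. One last gentle nudge, then a slow retreat so the buffer can't kick the wheel.

>>> {"name": "send_rows", "arguments": {"deltas": [[[0, 0.01, -0.05], 0, 0], [[0, 0.01, -0.05], 0, 0], [[0, 0.01, -0.05], 0, 0]]}}

```text
time_s: 21.95
tool_pos: [0.6345, 0.014, 0.0797]
eef_rot: [-0.705, 0.051, -0.051, 0.706]
wrist_force: [0.3, 4.6, 3.0]
gripper_width: 0.0
```

```bash
python3 look.py s19
```

```text
21.95 F chan [-5.23 -0.37  1.77] pos chan [0.1863 0.0007 0.0071]
delta cm [-0.06 -0.14  0.61]
```

View pics/s19.png

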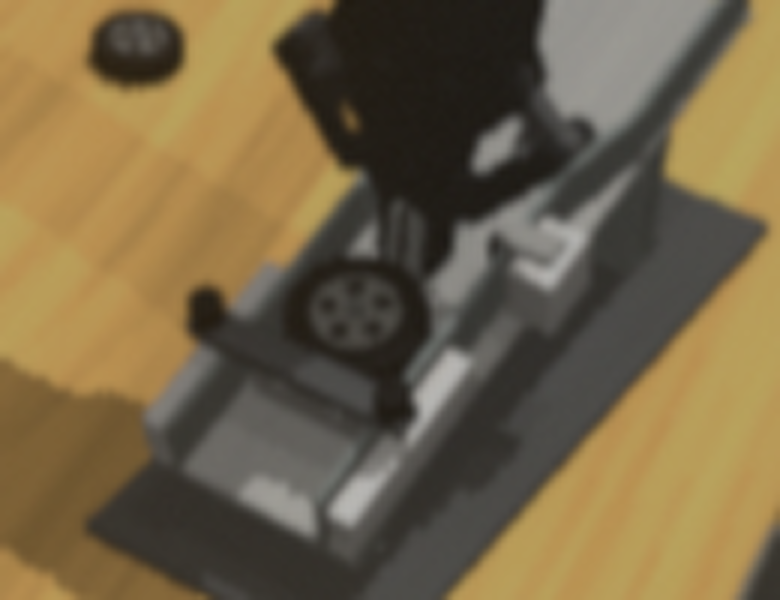

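>>> {"name": "send_rows", "arguments": {"deltas": [[[0, 0.02, -0.07], 0, 0], [[0, 0.02, -0.07], 0, 0], [[0, 0.02, -0.07], 0, 0]]}}

```text
time_s: 22.3
tool_pos: [0.6345, 0.0139, 0.0797]
eef_rot: [-0.704, 0.051, -0.051, 0.706]
wrist_force: [0.8, 5.7, 3.8]
gripper_width: 0.0001
```

```bash
python3 -c "
from station import *
from h import *
s=read_state(); print((RC.T@s['wrist_force']).round(2),toch(s['tool_pos']).round(4))"
```

```text
[-6.51 -0.08  2.22] [0.1863 0.0007 0.0071]
```

The stop is rigid at 6.5 N and the position doesn't move. Retreating slowly.

>>> {"name": "send_rows", "arguments": {"deltas": [[[0, -0.02, 0.1], 0, 0], [[0, -0.05, 0.2], 0, 0], [[0, -0.07, 0.3], 0, 0], [[0, -0.1, 0.4], 0, 0], [[0, -0.12, 0.5], 0, 0], [[0, -0.15, 0.6], 0, 0], [[0, -0.17, 0.7], 0, 0], [[0, -0.2, 0.8], 0, 0], [[0, -0.22, 0.9], 0, 0], [[0, -0.25, 1.0], 0, 0], [[0, -0.3, 1.2], 0, 0], [[0, -0.35, 1.4], 0, 0], [[0, -0.4, 1.6], 0, 0], [[0, -0.5, 1.8], 0, 0], [[0, -0.6, 2.0], 0, 0]]}}

```text
time_s: 23.8
tool_pos: [0.637, 0.0319, 0.0853]
eef_rot: [0.705, -0.051, 0.051, -0.705]
wrist_force: [-0.4, -0.5, -0.1]
gripper_width: -0.0001
```

```bash
python3 look.py s20
```

```text
23.8 F chan [ 0.51 -0.36  0.07] pos chan [0.1673 0.0005 0.0081]
delta cm [-0.06  0.42 -1.2 ]
```

View pics/s20.png

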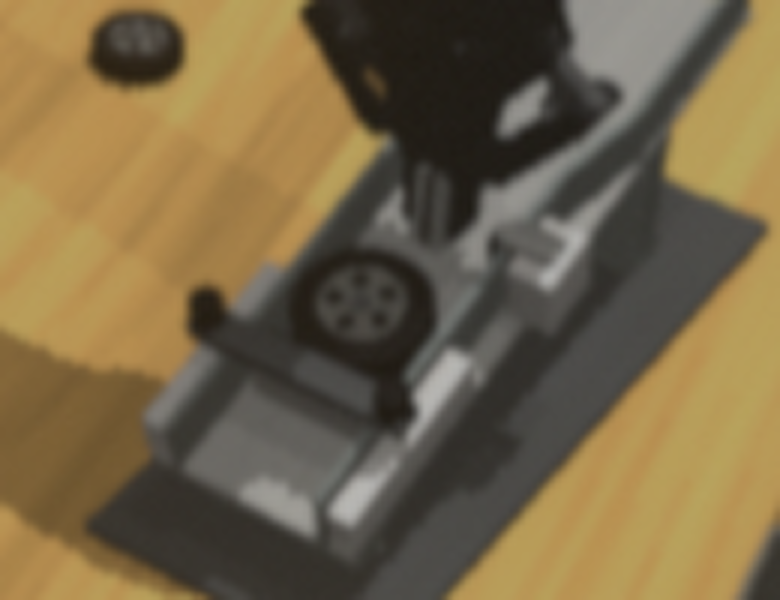

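After release the buffer eased the wheel back a few millimetres, with the hub moving from (357,312) to (362,300). It's still at the buffer. I'll lift the gripper clear and check from above.

>>> {"name": "send_rows", "arguments": {"deltas": [[[0, -2, 0.5], 0, 0], [[0, -5, 0.5], 0, 0], [[0, -9, 0.5], 0, 0], [[0, -13, 2], 0, 0], [[0, -13, 6], 0, 0], [[0, -13, 10], 0, 0], [[0, -13, 14], 0, 0], [[0, -13, 18], 0, 0], [[0, -13, 21], 0, 0], [[0, -13, 21], 0, 0], [[0, -13, 21], 0, 0]]}}

```text
time_s: 24.95
tool_pos: [0.6669, 0.2406, 0.2147]
eef_rot: [0.706, -0.05, 0.05, -0.705]
wrist_force: [0.3, -1.3, 0.0]
gripper_width: -0.0002
```

```bash
python3 look.py s21; python3 - <<'E'
from station import *
from h import *
f=grab_frame("top"); cv2.imwrite("pics/top21.png",f["frame"][:,:,::-1])
u=proj(f,ch(.2,0,0))[0].astype(int); c=f["frame"][u[1]-40:u[1]+40,u[0]-60:u[0]+50,::-1]; cv2.imwrite("pics/top21z.png",cv2.resize(c,None,fx=7,fy=7,interpolation=cv2.INTER_CUBIC))
for F in (f,grab_frame("scene")):
    P=bydepth(F,np.stack(np.meshgrid(np.arange(560),np.arange(420)),-1).reshape(-1,2)); L=(P-O)@RC
    k=(L[:,0]>0.17)&(L[:,0]<.25)&(abs(L[:,1])<.027)&(abs(L[:,2]-.024)<.003)
    print("wheel top",k.sum(),np.median(L[k],0),np.percentile(L[k],[2,98],0))
E
```

```text
24.95 F chan [1.19 0.47 0.32] pos chan [-0.069  -0.0016  0.0813]
delta cm [ -0.05  13.38 -22.27]
wheel top 435 [ 0.21724862 -0.00139789  0.0240677 ] [[ 0.1912567  -0.02556613  0.02129375]
 [ 0.24717382  0.02288826  0.0267843 ]]
wheel top 344 [0.22121649 0.00075153 0.02368684] [[ 0.19656615 -0.02459034  0.02128739]
 [ 0.24664267  0.02458675  0.02634546]]
```

View pics/s21.png

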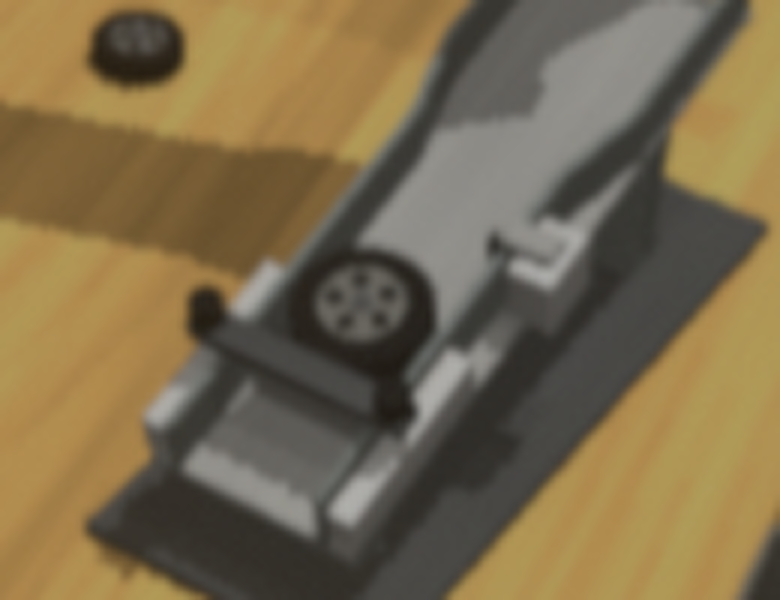

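View pics/top21z.png

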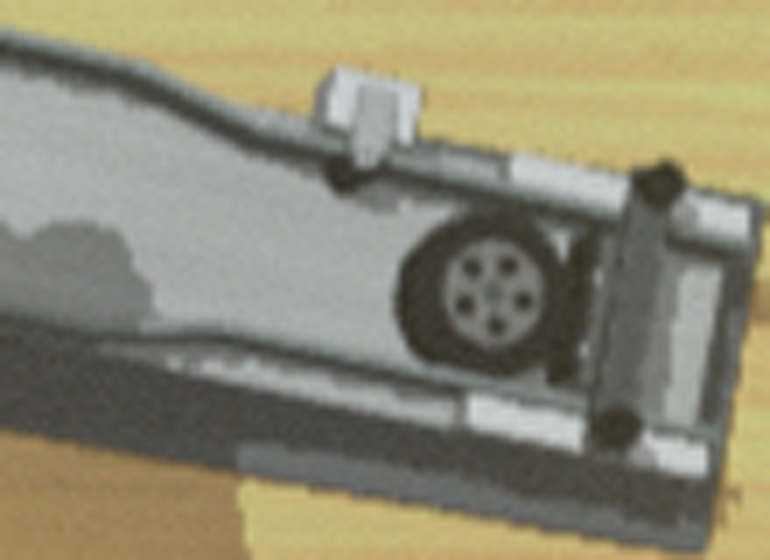

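View pics/top21.png

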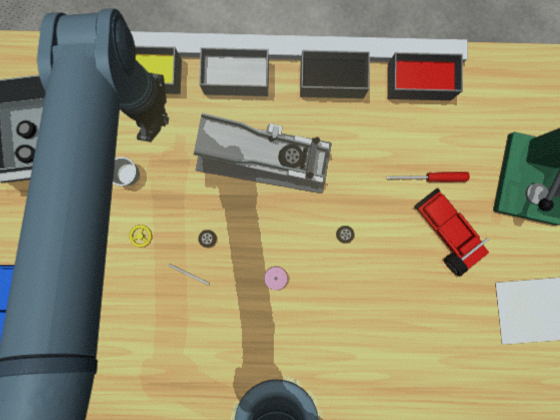

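From above, the wheel lies flat with its tyre touching the black buffer, at (565,300) in the zoom. The pawl has sprung back behind it, the gripper is well clear and the other things haven't moved. Handing in.

```bash
python3 -c "
from station import *
print(sign_off())"
```

```text
the job is handed in; nothing more can be done
None
```

I laid the wide wheel flat in the chute mouth and let go. I then pushed it past the pawl, which took about 5 N, and pressed it home against the stop. I handed in at about 25 s.

- **At the stop:** the buffer yielded about 5 mm, then the wheel stopped dead while I commanded a further 2 mm. I backed off there. The highest reading at the stop was about 7 N, against the 15 N limit, though force was only reported at the end of each call.
- **After release:** the spring buffer pushed the wheel back about 4–5 mm, so it rests against the buffer face but no longer holds it fully pressed in.
- **Last pictures:** the wheel is flat and touching the buffer, the pawl has sprung out behind it, the gripper is clear, and the bystanders look unmoved.
- **Disagreements:** the two cameras put the wheel centre at channel x = 217 and 221 mm. The 5 mm of felt buffer travel is slightly under the nominal 6 mm, because the first contact was only felt to within about 1 mm.
- **Slip:** while turning the gripper above the chute, joint 7 came to 2.847 rad, almost at its 2.85 limit. I turned it back the other way and nothing was touched.

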